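Shut the tagged line at the parts counter's valve box

TASK

Slide the cover of the grey valve box on the counter all the way back under its deck, then push the lever of the valve that wears the round tag disc clockwise until it is against its stop, square across its pipe, and the line is shut. Only push, with the fingertips or the outside of the fingers: take neither the cover's lip nor a lever between the fingers. Leave the cover back, the other valve open, and the cans, the coupling and the wrench where they are.

Things in the scene. Friction and masses are not known exactly. Their poses are not given: they have to be found in the camera images.
- valve_box: Low grey sheet-steel box fixed on the counter, 180 (x) by 575 (y) by 91 mm high. Origin on the counter under the centre of its hatch; x points away from the robot at yaw 0, y along the box (from y = -145 to +430 mm), z up. Two brass ball valves stand side by side under the hatch, stems at x = -25 mm, y = +55 and -50 mm; which of them is the tagged one varies.
- hatch (a point): Centre of the hatch, level with the box's top edges, 91 mm above the counter. Clear opening 146 (x) by 280 mm (y), closed by the sliding cover. The end wall at its -y side is 80 mm high. The pipes run along the box's x, 26 mm above the counter; pipes and valve bodies stay below 48 mm, and a 19 mm copper header lies along the front wall at the same height as the pipes.
- deck (a point): Centre of the top of the fixed deck, 91 mm above the counter, that roofs the rest of the box, from y = +140 to +430 mm of the box. A pressure gauge is fixed on it 100 mm further along +y (and 35 mm along +x), up to 178 mm above the counter.
- cover_lip (a point): Centre of the upright lip at the -y edge of the flat aluminium cover (166 by 283 by 3 mm, top 85 mm above the counter). The lip is 130 mm wide (box x), 4 mm thick (box y), its top 107 mm and this point 96 mm above the counter. Axes as the box's. Pushing the lip's outer (-y) face towards +y slides the cover under the deck.
- cover (a joint): Travel of the cover along the box's +y, m: 0 shut, 0.275 fully back (stop; the lip then stands by the deck's edge). Starts between 0 and 0.04. Slides with about 2.5 N of friction and stays where it is left.
- tagged_stem (a point): Point on the turning axis of the tagged valve at the height of its lever's middle (64 mm above the counter); axes as the box's. This valve wears a flat round metal tag disc, 38 mm across, under the nut on top of its stem; the other valve has only the nut.
- tagged_grip (a point): Centre of the black grip of the tagged valve's lever, 47 mm from the stem axis. The grip is 46 mm long, 18 mm wide, 9 mm thick, from 24 to 70 mm from the axis; between it and the stem is a 14 mm wide steel strip. Its x axis points outward along the lever, its z up.
- tagged_lever (a joint): Angle of the tagged valve's lever, rad, growing clockwise seen from above: 0 fully open (lever along its pipe, pointing in the box's +x), 1.571 shut against its stop (lever across the pipe, pointing in the box's -y). Starts between 0 and 0.3. Turns with 0.25 N m of friction (about 6 N at the grip) and stays where it is left.
- plain_stem (a point): The same point on the other, untagged valve.
- plain_grip (a point): Centre of the grip of the untagged valve's lever, same sizes.
- plain_lever (a joint): Angle of the untagged valve's lever, same sense; it starts open, 0 to 0.08, and is to stay open.
- can_mid (a point): Middle of a loose tin of pipe primer, 68 mm across, 95 mm high, standing on the deck of the box. Not to be disturbed.
- coupling_mid (a point): Middle of a loose white plastic pipe coupling (a ring 33 mm across, 40 mm high) standing on the deck. Not to be disturbed.
- can2_mid (a point): Middle of a second such tin (68 by 95 mm), standing on the counter to the right of the box. Not to be disturbed.
- wrench: A steel wrench, 170 mm long, lying on the counter to the right of the box. Not to be disturbed.

How it is judged (in metres and radians):
On the way, in this order (a step that is already met when the one before it is completed fails the run):
1. the cover is slid back under the deck (value of joint cover above 0.25 m), for 0.2 s.
2. the tagged valve's lever is pushed shut (value of joint tagged_lever above 1.48 rad), for 0.2 s.
At the end, for the whole second after the job is handed in: The tagged valve's lever is within about 5 degrees of its shut stop and at rest, the cover is within 25 mm of fully back, the untagged lever is still open (within 14 degrees of its pipe), and both tins, the coupling and the wrench are within 20 mm of where they stood (value of joint tagged_lever above 1.48 rad and velocity of joint tagged_lever between -0.05 and 0.05 rad/s and value of joint cover above 0.25 m and value of joint plain_lever below 0.25 rad and distance of each of can_mid, coupling_mid, can2_mid, wrench from where it was at the start of the episode below 0.02 m); the robot touches nothing.
It fails at once if the untagged valve is turned by 14 degrees or more from open (value of joint plain_lever above 0.25 rad).
It fails at once if a loose tin, the coupling or the wrench is lifted, carried or pushed by more than 20 mm (distance of any of can_mid, coupling_mid, can2_mid, wrench from where it was at the start of the episode above 0.02 m).
It fails at once if the cover's lip or a lever is taken between the fingers instead of being pushed ((x of the grasp point in the frame of cover_lip between -0.065 and 0.065 m and y of the grasp point in the frame of cover_lip between -0.006 and 0.006 m and z of the grasp point in the frame of cover_lip between -0.02 and 0.021 m) or (x of the grasp point in the frame of tagged_grip between -0.023 and 0.023 m and y of the grasp point in the frame of tagged_grip between -0.006 and 0.006 m and z of the grasp point in the frame of tagged_grip between -0.025 and 0.014 m) or (x of the grasp point in the frame of plain_grip between -0.023 and 0.023 m and y of the grasp point in the frame of plain_grip between -0.006 and 0.006 m and z of the grasp point in the frame of plain_grip between -0.025 and 0.014 m)).
It also fails if it takes over 45 s, if anything falls off the work surface, if the arm or the gripper's body presses on something with over 40 N, if the wrist force passes 120 N, or if a joint passes its speed limit or range.

ROBOT

A 6-joint arm with a two-finger parallel gripper is mounted at the origin on the work surface. World frame = base frame: x ahead of the robot, y to its left, z up, the work surface at z = 0. Lengths are in mm, angles in degrees, forces in N, time in s.
With the tool pointing down it reaches from about 350 to 850 mm from the base axis. Payload 8.1 kg.
Tool frame: the origin (TCP) lies on the mounting face of the last link; the fingertips stand 173 mm ahead of it and the grasp point (between the pads) lies 155 mm ahead of it; z points along the fingers, y is the direction in which the jaws open and shut (so a half turn about z gives the same grasp; the last joint's range is limited). The gripper opens to 85 mm and grips with 20 to 120 N. Pads are 22 mm wide; open, the fingers measure 114 mm over their backs; the gripper's body (76 mm by 85 mm) begins 54 mm behind the grasp point. The pads swing forward as they close: fully open they stand 13 mm farther back than shut.
Start: joints at [-78.633, 7.471, 85.268, -0, 87.261, -4.893], TCP at [168.024, -575.999, 404.692] pointing down, gripper open.
Joint ranges: [-169.43, 169.43], [-51.17, 129.36], [1.28, 143.12], [-76.62, 256.62], [0, 156.53], [-152.29, 152.29]. Speed limits (degrees/s): [136.94, 136.94, 159.86, 180, 180, 180].

INTERFACE

Orientations are given as [roll, pitch, yaw] about the fixed x, y, z axes, in that order (R = Rz(yaw) Ry(pitch) Rx(roll)).
In Python, from bench import * gives the robot as it stands.
- The arm moves only by the shell command python3 -m jog 'ROWS' [FORCE]. ROWS is JSON, a list of rows, each an object of numbers: "tx", "ty", "tz": the shift along the tool's x, y, z as a fraction of full scale; "ax", "ay", "az": the turn, a rotation vector about the tool's x, y, z as a fraction of full scale; "hand": the opening, from 0 (shut) to 1 (fully open). A call has 1 to 5 rows; each row is the pose to reach, as a shift and turn from the pose commanded when the call began, along the tool's axes at that moment; what a row does not reach only later rows make up. Full scale, the value 1, is 150 mm for a shift and 45 degrees for a turn. A row lasts 1/12 s, in which the tool goes at most 41.7 mm and 7.16 degrees, less where a joint would pass 70% of its speed; a pose out of reach is approached as far as the arm can. A call with a number of a shift or a turn outside -1 to 1 is refused whole. A call with a gripper value outside its range is refused whole. The fingers move at their own pace and stop on an object; FORCE is the grip in N (left out, the last holds). Time passes only in rows, so rows that repeat a pose let the fingers close. It gives the time, the measured TCP pose, the force and the opening at its end, in the units of the state.
- sense(): the state, without advancing time (a new reading comes with each control period).
- snapshot(name): name is "scene" or "top" or "wrist"; returns a dict with "pixels" (480x640x3 uint8, red, green, blue), "z_map" (480x640 float32, mm along the optical axis (not along the pixel's ray), 0 where there is no reading), "intrinsics" (3x3 intrinsics, pixels), "D" ([k1, k2, p1, p2, k3] as OpenCV has them; the pictures are not rectified), "R" (3x3) and "t" (3): a world point X has camera coordinates R X + t. Camera axes: x right, y down, z forward; pixel columns grow to the right and rows downward; lengths in mm; the calibration is good to about 2 mm. A picture is of the moment at which its call begins.
- hand_in(): hands the job in, once; it reports no verdict.
The state is a dict: "time": time; "joint_pos": joint angles; "qd": joint speeds; "joint_efforts": joint torques, N m; "tool_pos": TCP position; "tcp_rot": TCP orientation; "ft_force": force on the tool from outside, world axes, zero at the start; "wrist_torque": the same for the moment, N m; "finger_gap": finger opening in mm.
Only numpy, scipy, OpenCV 4.12 (cv2) and the standard library are available. Lean on these libraries where they do the work, as an engineer would, in place of code of your own. Each camera call takes 0.05 s, during which the arm holds its last target.

## Working session

There is one attempt and no reset: what is moved stays moved. The work goes in short steps, Python scripts to look and compute and a shell command to move; the robot and the scene stay as the last step left them, time stands still between calls to the robot, and variables do not carry over. Pictures are saved under pics/ and viewed, and the job is handed in when it is done.

```bash
ls; mkdir -p pics
cat > h.py <<'E'
from bench import *
import numpy as np, cv2
def save(n,f,crop=None):
    s=snapshot(n); cv2.imwrite('pics/'+f,s['pixels'][:,:,::-1]); np.savez('pics/'+f[:-4]+'.npz',**s); return s
def world(s,u,v,z=None):
    K=np.array(s['intrinsics']);R=np.array(s['R']);t=np.array(s['t'])
    p=cv2.undistortPoints(np.array([[[u,v]]],float),K,np.array(s['D'],float))[0,0]
    d=R.T@np.array([p[0],p[1],1]); c=-R.T@t
    if z is None: return c+d*float(s['z_map'][int(round(v)),int(round(u))])
    return c+d*(z-c[2])/d[2]
E
python3 - <<'E'
from h import *
print(sense())
for n in ['scene','top','wrist']: s=save(n,n+'0.png'); print(n,-np.array(s['R']).T@s['t'])
E
```

```text
pics
{'time': 0.0, 'joint_pos': array([-7.86332206e+01,  7.51542038e+00,  8.53289602e+01,  1.52696538e-03,
        8.72616812e+01, -4.89301132e+00]), 'qd': array([ 0.06017027,  0.09998657, -0.08346499,  0.01428981,  0.07756241,
        0.04089708]), 'joint_efforts': array([ 3.75429427e-04, -5.69391310e+01, -5.00557745e+01,  6.65975861e-06,
        1.43874538e-02,  2.07130952e-06]), 'tool_pos': array([ 167.97769893, -575.76962905,  403.64393878]), 'tcp_rot': array([-1.79894455e+02, -1.05660988e-02,  1.62597066e+01]), 'ft_force': array([-0.10300478,  0.36146739, -0.70000823]), 'wrist_torque': array([-0.02150856, -0.01398884,  0.03749946]), 'finger_gap': 85.28869211703585}
scene [1069.12282137  458.9654809   928.91953896]
top [ 461.50929036   -1.41163577 1151.69362581]
wrist [ 241.54071432 -554.62815017  371.32471559]
```

View pics/top0.png

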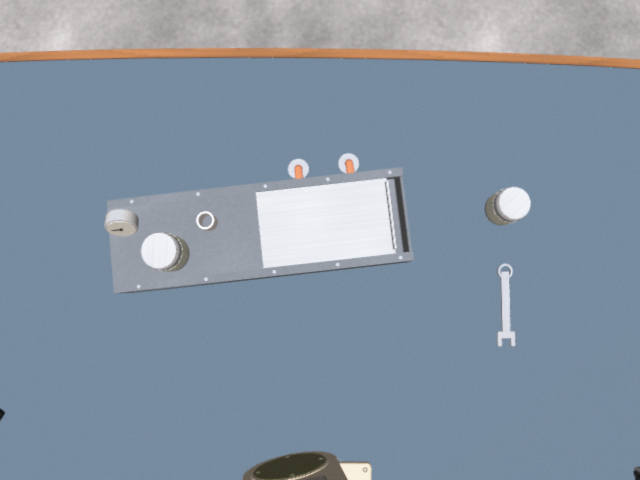

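View pics/scene0.png

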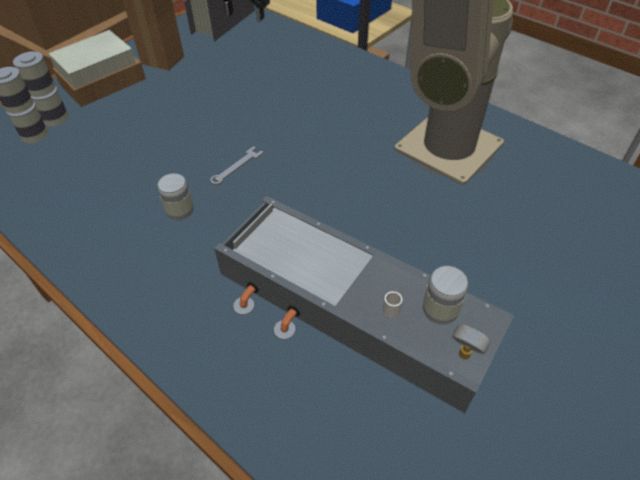

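The top view shows the box with corners at about (108,202), (402,169), (412,261) and (114,292). The lip is near (391,214), the tins at (160,251) and (513,204), the ring at (206,220) and the wrench at (506,305).

Run:
```python
from h import *
s=dict(np.load('pics/top0.npz'))
P=[world(s,u,v,91)[:2] for u,v in [(108,202),(402,169),(412,261),(114,292)]]
print(np.round(P,1))
P=np.array(P)
loc=np.array([[90,430],[90,-145],[-90,-145],[-90,430]],float)
A=loc-loc.mean(0);B=P-P.mean(0)
yaw=np.arctan2((A[:,0]*B[:,1]-A[:,1]*B[:,0]).sum(),(A*B).sum())
R=np.array([[np.cos(yaw),-np.sin(yaw)],[np.sin(yaw),np.cos(yaw)]])
o=P.mean(0)-R@loc.mean(0); print('yaw',np.degrees(yaw),o,'res',np.round(P-(loc@R.T+o),1))
for n,z,u,v in [('lip top',107,388,181),('lip bot',107,395,247),('can',95+91,160,251),('ring',131,206,220),('can2',95,513,204),('gauge',170,121,222)]:
    w=world(s,u,v,z)[:2]; print(n,w,R.T@(w-o))
im=s['pixels'][140:310,90:430]; cv2.imwrite('pics/topc.png',cv2.resize(im,None,fx=2.3,fy=2.3,interpolation=cv2.INTER_CUBIC)[:,:,::-1])
```

```text
[[ 619.1  411.2]
 [ 688.7 -156.7]
 [ 512.1 -175.2]
 [ 445.6  391.6]]
yaw 6.7823812817782105 [583.19275591 -23.77623658] res [[-2.7 -2.6]
 [-1.   0.4]
 [ 1.1  3.2]
 [ 2.6 -1. ]]
lip top [ 661.79599463 -127.72934303] [  65.77644456 -112.5085633 ]
lip bot [ 537.1326661  -140.74687713] [ -59.55182673 -110.71243181]
can [519.61079649 276.97713195] [-27.61844651 306.15759938]
ring [581.0580702  209.07543038] [ 25.37971391 231.47424438]
can2 [ 623.23067968 -370.96506001] [  -1.24478813 -349.48757482]
gauge [571.42156806 354.66287545] [ 33.00432578 377.18090733]
```

View pics/topc.png

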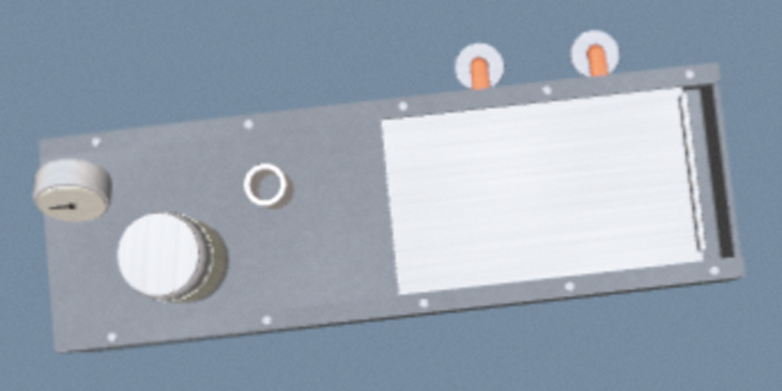

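```bash
cat >> h.py <<'E'
YAW=np.radians(6.78); O=np.array([583.2,-23.8])
RB=np.array([[np.cos(YAW),-np.sin(YAW)],[np.sin(YAW),np.cos(YAW)]])
def loc(w): w=np.asarray(w); return np.r_[RB.T@(w[:2]-O),w[2:]]
def st():
    s=sense(); l=loc(s['tool_pos']); print('t',round(s['time'],2),'box xy',l[:2].round(1),'tip z',round(l[2]-173,1),'rpy',s['tcp_rot'].round(2),'F',s['ft_force'].round(1),'gap',round(s['finger_gap'],1))
E
python3 -m jog '[{"az":0.1,"hand":0},{"az":0.21,"hand":0},{"az":0.21,"hand":0}]' 30; python3 -c "from h import *;st()"
```

```text
t 0.15 box xy [-477.5 -499.1] tip z 230.9 rpy [-1.7992e+02 -1.0000e-02  1.6260e+01] F [0.2 0.1 1.1] gap 85.1invalid input at $[0]: expected keys tx, ty, tz, ax, ay, az, hand
```

```bash
python3 -m jog '[{"tx":0,"ty":0,"tz":0,"ax":0,"ay":0,"az":0.1,"hand":0},{"tx":0,"ty":0,"tz":0,"ax":0,"ay":0,"az":0.21,"hand":0},{"tx":0,"ty":0,"tz":0,"ax":0,"ay":0,"az":0.21,"hand":0}]' 30; python3 -c "from h import *;st()"
```

```text
time: 0.4
tool_pos: [168.0, -575.9, 404.2]
tcp_rot: [-180.0, 0.0, 6.6]
ft_force: [0.6, -1.1, 0.6]
finger_gap: 51.5
t 0.4 box xy [-477.5 -499.2] tip z 231.2 rpy [-179.95    0.      6.58] F [ 0.6 -1.1  0.6] gap 51.5
```

```bash
python3 -m jog '[{"tx":0.15,"ty":-0.1,"tz":0,"ax":0,"ay":0,"az":0,"hand":0},{"tx":0.4,"ty":-0.27,"tz":0,"ax":0,"ay":0,"az":0,"hand":0},{"tx":0.6,"ty":-0.42,"tz":0,"ax":0,"ay":0,"az":0,"hand":0},{"tx":0.8,"ty":-0.56,"tz":0,"ax":0,"ay":0,"az":0,"hand":0},{"tx":1,"ty":-0.7,"tz":0,"ax":0,"ay":0,"az":0,"hand":0}]'
python3 -m jog '[{"tx":0.2,"ty":-0.14,"tz":0,"ax":0,"ay":0,"az":0,"hand":0},{"tx":0.4,"ty":-0.28,"tz":0,"ax":0,"ay":0,"az":0,"hand":0},{"tx":0.6,"ty":-0.42,"tz":0,"ax":0,"ay":0,"az":0,"hand":0},{"tx":0.8,"ty":-0.56,"tz":0,"ax":0,"ay":0,"az":0,"hand":0},{"tx":1,"ty":-0.7,"tz":0,"ax":0,"ay":0,"az":0,"hand":0}]'
python3 -m jog '[{"tx":0.2,"ty":-0.14,"tz":0,"ax":0,"ay":0,"az":0,"hand":0},{"tx":0.4,"ty":-0.28,"tz":0,"ax":0,"ay":0,"az":0,"hand":0},{"tx":0.6,"ty":-0.42,"tz":0,"ax":0,"ay":0,"az":0,"hand":0},{"tx":0.8,"ty":-0.56,"tz":0,"ax":0,"ay":0,"az":0,"hand":0},{"tx":1,"ty":-0.7,"tz":0,"ax":0,"ay":0,"az":0,"hand":0}]'
python3 -c "from h import *;st();save('wrist','w1.png');save('top','t1.png')"
```

```text
time: 0.82
tool_pos: [305.5, -452.5, 404.5]
tcp_rot: [-180.0, -0.0, 7.0]
ft_force: [1.1, -0.2, -0.7]
finger_gap: 0.0
time: 1.23
tool_pos: [442.0, -330.4, 404.6]
tcp_rot: [180.0, 0.0, 7.0]
ft_force: [-0.0, -1.6, 0.0]
finger_gap: -0.2
time: 1.65
tool_pos: [578.6, -208.3, 404.5]
tcp_rot: [-180.0, 0.0, 7.0]
ft_force: [-0.4, -0.6, 0.8]
finger_gap: -0.3
t 1.65 box xy [ -26.4 -182.7] tip z 231.5 rpy [-1.8e+02  1.0e-02  7.0e+00] F [-0.4 -0.6  0.8] gap -0.3
```

View pics/w1.png

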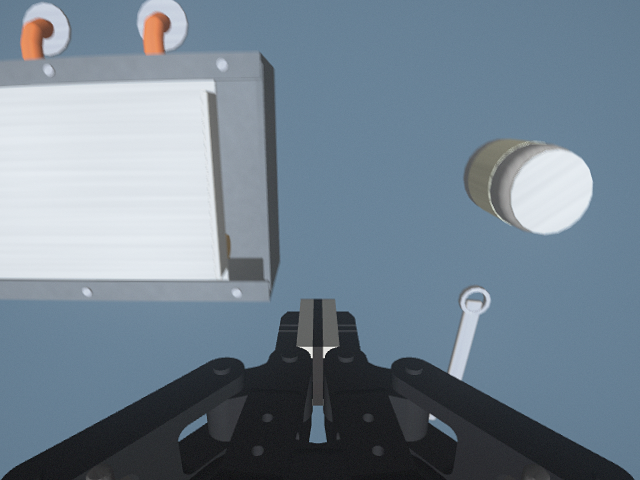

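View pics/t1.png

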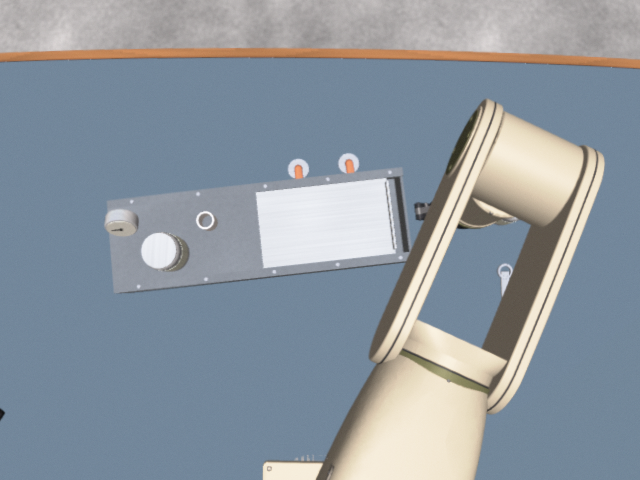

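The wrist view shows the end edge of the box from (262,53) to (270,300), and the lip from (209,92) to (222,278). I'll check the box pose against these.

Run:
```python
from h import *
s=dict(np.load('pics/w1.npz'))
for n,z,u,v in [('boxNE',91,262,53),('boxSE',91,270,300),('screw NE',91,222,65),('screw SE',91,237,293),('lipN',107,213,92),('lipS',107,228,276),('can2',95,546,189)]:
    print(n,loc(world(s,u,v,z)).round(1), loc(world(s,u,v)).round(1))
```

```text
boxNE [  91.2 -146.5   91. ] [ 104.8 -134.6   -1.7]
boxSE [ -85.8 -146.4   91. ] [ -86.3 -146.3   89.8]
screw NE [  84.  -119.8   91. ] [  84.2 -119.6   89.8]
screw SE [ -79.9 -121.    91. ] [ -80.1 -120.9   90.6]
lipN [  66.1 -116.8  107. ] [  67.6 -110.7   82.6]
lipS [ -59.1 -118.8  107. ] [ -69.4 -112.7   82.1]
can2 [   3.5 -347.2   95. ] [   3.3 -348.    93.7]
```

```bash
python3 -m jog '[{"tx":0.05,"ty":0,"tz":0.15,"ax":0,"ay":0,"az":0,"hand":0},{"tx":0.1,"ty":0,"tz":0.4,"ax":0,"ay":0,"az":0,"hand":0},{"tx":0.19,"ty":0,"tz":0.65,"ax":0,"ay":0,"az":0,"hand":0},{"tx":0.19,"ty":0,"tz":0.85,"ax":0,"ay":0,"az":0,"hand":0},{"tx":0.19,"ty":0,"tz":0.9,"ax":0,"ay":0,"az":0,"hand":0}]'
python3 -m jog '[{"tx":0,"ty":-0.06,"tz":0,"ax":0,"ay":0,"az":0,"hand":0},{"tx":0,"ty":-0.15,"tz":0,"ax":0,"ay":0,"az":0,"hand":0},{"tx":0,"ty":-0.22,"tz":0,"ax":0,"ay":0,"az":0,"hand":0},{"tx":0,"ty":-0.26,"tz":0,"ax":0,"ay":0,"az":0,"hand":0},{"tx":0,"ty":-0.26,"tz":0,"ax":0,"ay":0,"az":0,"hand":0}]'
python3 -c "from h import *;st();save('wrist','w2.png')"
```

```text
time: 2.17
tool_pos: [603.5, -205.7, 262.5]
tcp_rot: [-179.7, 0.5, 7.0]
ft_force: [-0.6, 0.7, -0.4]
finger_gap: -0.1
time: 2.58
tool_pos: [601.8, -166.1, 272.4]
tcp_rot: [179.9, -0.2, 6.9]
ft_force: [-0.3, 0.1, -0.9]
finger_gap: 0.0
t 2.58 box xy [   1.7 -143.5] tip z 99.4 rpy [179.92  -0.2    6.93] F [-0.3  0.1 -0.9] gap 0.0
```

View pics/w2.png

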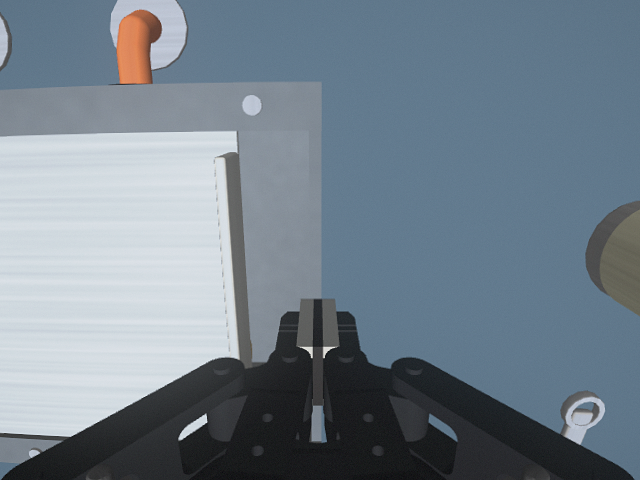

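```bash
python3 -m jog '[{"tx":0,"ty":-0.04,"tz":0.02,"ax":0,"ay":0,"az":0,"hand":0},{"tx":0,"ty":-0.1,"tz":0.03,"ax":0,"ay":0,"az":0,"hand":0},{"tx":0,"ty":-0.18,"tz":0.03,"ax":0,"ay":0,"az":0,"hand":0},{"tx":0,"ty":-0.28,"tz":0.03,"ax":0,"ay":0,"az":0,"hand":0},{"tx":0,"ty":-0.38,"tz":0.03,"ax":0,"ay":0,"az":0,"hand":0}]'
python3 -m jog '[{"tx":0,"ty":-0.12,"tz":0,"ax":0,"ay":0,"az":0,"hand":0},{"tx":0,"ty":-0.24,"tz":0,"ax":0,"ay":0,"az":0,"hand":0},{"tx":0,"ty":-0.36,"tz":0,"ax":0,"ay":0,"az":0,"hand":0},{"tx":0,"ty":-0.48,"tz":0,"ax":0,"ay":0,"az":0,"hand":0},{"tx":0,"ty":-0.6,"tz":0,"ax":0,"ay":0,"az":0,"hand":0}]'
python3 -c "from h import *;st();save('wrist','w3.png')"
```

```text
time: 3.05
tool_pos: [594.0, -110.1, 264.9]
tcp_rot: [180.0, 0.0, 6.8]
ft_force: [0.5, -3.0, 0.2]
finger_gap: 0.0
time: 3.47
tool_pos: [583.0, -19.9, 265.0]
tcp_rot: [180.0, 0.1, 6.8]
ft_force: [-0.1, -3.9, -0.5]
finger_gap: -0.1
t 3.47 box xy [0.2 3.9] tip z 92.0 rpy [1.7999e+02 6.0000e-02 6.8500e+00] F [-0.1 -3.9 -0.5] gap -0.1
```

View pics/w3.png

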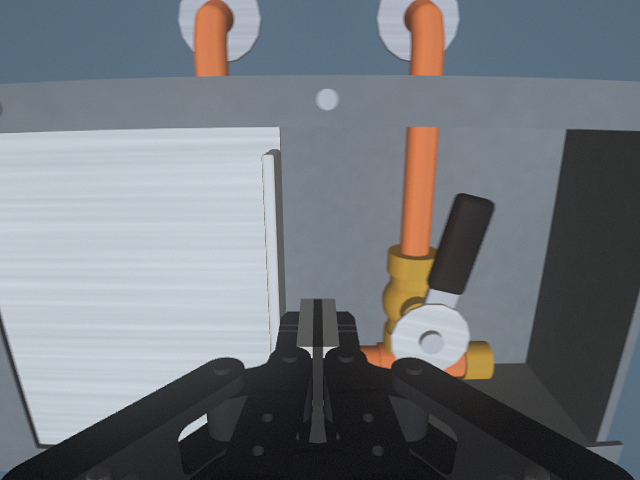

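The tag disc is on the -y valve, at about (430,340), and its lever points up to (470,230). The cover has followed the push, so I'll continue.

```bash
python3 -m jog '[{"tx":0,"ty":-0.12,"tz":0,"ax":0,"ay":0,"az":0,"hand":0},{"tx":0,"ty":-0.24,"tz":0,"ax":0,"ay":0,"az":0,"hand":0},{"tx":0,"ty":-0.36,"tz":0,"ax":0,"ay":0,"az":0,"hand":0},{"tx":0,"ty":-0.46,"tz":0,"ax":0,"ay":0,"az":0,"hand":0},{"tx":0,"ty":-0.54,"tz":0,"ax":0,"ay":0,"az":0,"hand":0}]'
python3 -m jog '[{"tx":0,"ty":-0.03,"tz":0,"ax":0,"ay":0,"az":0,"hand":0},{"tx":0,"ty":-0.06,"tz":0,"ax":0,"ay":0,"az":0,"hand":0},{"tx":0,"ty":-0.09,"tz":0,"ax":0,"ay":0,"az":0,"hand":0},{"tx":0,"ty":-0.12,"tz":0,"ax":0,"ay":0,"az":0,"hand":0},{"tx":0,"ty":-0.14,"tz":0,"ax":0,"ay":0,"az":0,"hand":0}]'
python3 -c "from h import *;st();save('wrist','w4.png')"
```

```text
time: 3.93
tool_pos: [573.4, 60.3, 265.0]
tcp_rot: [-180.0, 0.1, 6.9]
ft_force: [-2.3, -3.9, 0.6]
finger_gap: 0.0
time: 4.35
tool_pos: [571.6, 79.5, 265.0]
tcp_rot: [-180.0, 0.0, 6.8]
ft_force: [-1.8, -2.9, 0.9]
finger_gap: -0.3
t 4.35 box xy [  0.6 104. ] tip z 92.0 rpy [-1.80e+02  2.00e-02  6.78e+00] F [-1.8 -2.9  0.9] gap -0.3
```

View pics/w4.png

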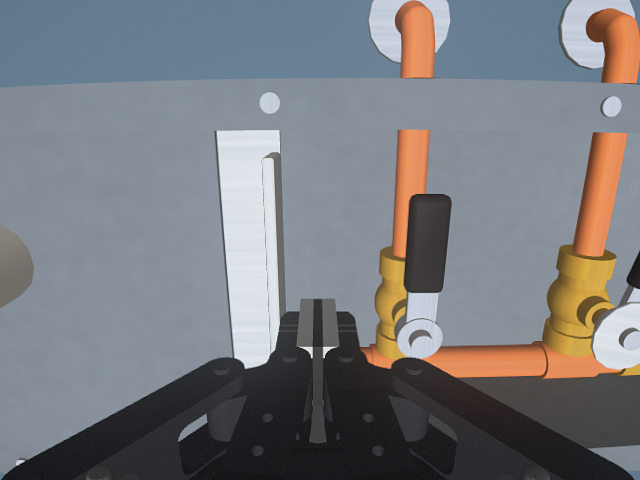

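```bash
python3 -m jog '[{"tx":0,"ty":-0.02,"tz":0,"ax":0,"ay":0,"az":0,"hand":0},{"tx":0,"ty":-0.04,"tz":0,"ax":0,"ay":0,"az":0,"hand":0},{"tx":0,"ty":-0.06,"tz":0,"ax":0,"ay":0,"az":0,"hand":0},{"tx":0,"ty":-0.07,"tz":0,"ax":0,"ay":0,"az":0,"hand":0},{"tx":0,"ty":-0.08,"tz":0,"ax":0,"ay":0,"az":0,"hand":0}]'
python3 -m jog '[{"tx":0,"ty":-0.01,"tz":0,"ax":0,"ay":0,"az":0,"hand":0},{"tx":0,"ty":-0.02,"tz":0,"ax":0,"ay":0,"az":0,"hand":0},{"tx":0,"ty":-0.03,"tz":0,"ax":0,"ay":0,"az":0,"hand":0}]'
python3 -c "from h import *;st();save('wrist','w5.png')"
```

```text
time: 4.82
tool_pos: [570.2, 91.6, 265.1]
tcp_rot: [180.0, 0.0, 6.8]
ft_force: [-0.7, -2.1, -1.9]
finger_gap: 0.2
time: 5.07
tool_pos: [569.9, 94.6, 265.2]
tcp_rot: [179.8, 0.0, 6.8]
ft_force: [0.5, -17.2, -1.3]
finger_gap: -0.2
t 5.07 box xy [  0.7 119.2] tip z 92.2 rpy [1.7981e+02 1.0000e-02 6.8000e+00] F [  0.5 -17.2  -1.3] gap -0.2
```

View pics/w5.png

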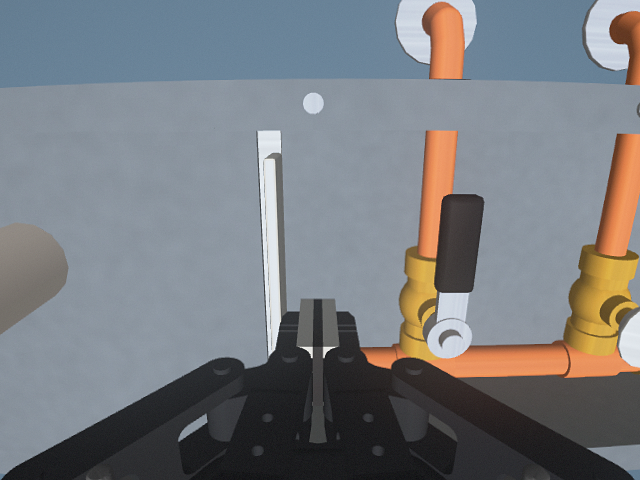

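The cover is against its stop: the force has risen to 17 N and the lip is at the deck edge. I'll back off, lift and look at the tagged lever.

```bash
python3 -m jog '[{"tx":0,"ty":0.06,"tz":0,"ax":0,"ay":0,"az":0,"hand":0},{"tx":-0.05,"ty":0.2,"tz":-0.1,"ax":0,"ay":0,"az":0,"hand":0},{"tx":-0.15,"ty":0.45,"tz":-0.25,"ax":0,"ay":0,"az":0,"hand":0},{"tx":-0.25,"ty":0.7,"tz":-0.35,"ax":0,"ay":0,"az":0,"hand":0},{"tx":-0.3,"ty":0.86,"tz":-0.4,"ax":0,"ay":0,"az":0,"hand":0}]'
python3 -m jog '[{"tx":0,"ty":0,"tz":0,"ax":0,"ay":0,"az":0,"hand":0},{"tx":0,"ty":0,"tz":0,"ax":0,"ay":0,"az":0,"hand":0}]'
python3 -c "from h import *;st();save('wrist','w6.png');save('top','t6.png')"
```

```text
time: 5.53
tool_pos: [540.2, -39.1, 327.6]
tcp_rot: [180.0, -0.2, 6.9]
ft_force: [0.1, -0.8, 0.2]
finger_gap: 0.4
time: 5.7
tool_pos: [540.6, -39.1, 326.7]
tcp_rot: [180.0, -0.2, 6.6]
ft_force: [-0.1, 0.3, 0.6]
finger_gap: 0.1
t 5.7 box xy [-44.1 -10.1] tip z 153.7 rpy [180.    -0.19   6.64] F [-0.1  0.3  0.6] gap 0.1
```

View pics/w6.png

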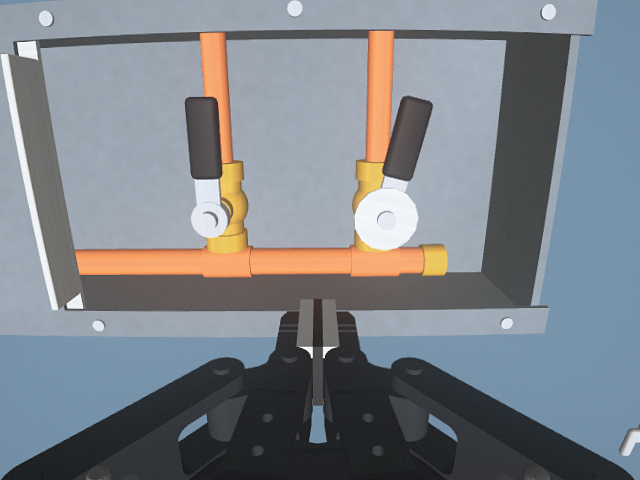

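The tag disc is at (386,219), with its grip running from (418,99) to (398,178). The plain stem is at (210,219), with its grip from (201,99) to (207,178). The cover is fully back.

Run:
```python
from h import *
s=dict(np.load('pics/w6.npz'))
for n,z,u,v in [('disc',72,386,219),('gripend',68.5,418,99),('gripin',68.5,399,178),('plain',75,210,219),('pend',68.5,201,99),('pin',68.5,207,178),('lip N',107,9,55),('screw',91,549,12)]:
    print(n,loc(world(s,u,v,z)).round(1), loc(world(s,u,v)).round(1))
```

```text
disc [-22.8 -50.3  72. ] [-23.  -50.5  71. ]
gripend [ 43.3 -65.4  68.5] [ 43.4 -65.9  66.3]
gripin [  0.4 -57.3  68.5] [ -0.1 -57.9  65.3]
plain [-21.7  50.6  75. ] [-22.5  51.5  72. ]
pend [43.8 52.3 68.5] [43.9 52.9 66.3]
pin [ 0.8 52.3 68.5] [ 0.5 52.8 66.5]
lip N [ 63.7 129.3 107. ] [ 64.3 131.9 103.5]
screw [  83.1 -120.7   91. ] [  83.  -120.3   91.7]
```

```bash
python3 -m jog '[{"tx":0.1,"ty":0.02,"tz":0,"ax":0,"ay":0,"az":0,"hand":0},{"tx":0.25,"ty":0.05,"tz":0.05,"ax":0,"ay":0,"az":0,"hand":0},{"tx":0.42,"ty":0.06,"tz":0.15,"ax":0,"ay":0,"az":0,"hand":0},{"tx":0.5,"ty":0.06,"tz":0.25,"ax":0,"ay":0,"az":0,"hand":0},{"tx":0.52,"ty":0.06,"tz":0.3,"ax":0,"ay":0,"az":0,"hand":0}]'
python3 -c "from h import *;st();save('wrist','w7.png')"
```

```text
time: 6.22
tool_pos: [619.7, -35.4, 277.2]
tcp_rot: [-179.9, 0.1, 6.9]
ft_force: [-1.1, 0.4, -0.9]
finger_gap: 0.1
t 6.22 box xy [ 34.9 -15.8] tip z 104.2 rpy [-1.7992e+02  1.4000e-01  6.9300e+00] F [-1.1  0.4 -0.9] gap 0.1
```

View pics/w7.png

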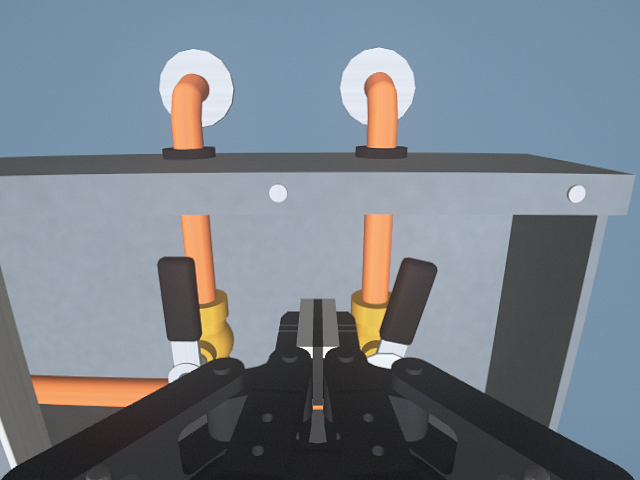

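```bash
python3 -m jog '[{"tx":0,"ty":0,"tz":0.08,"ax":0,"ay":0,"az":0,"hand":0},{"tx":0,"ty":0,"tz":0.18,"ax":0,"ay":0,"az":0,"hand":0},{"tx":0,"ty":0,"tz":0.27,"ax":0,"ay":0,"az":0,"hand":0},{"tx":0,"ty":0,"tz":0.33,"ax":0,"ay":0,"az":0,"hand":0},{"tx":0,"ty":0,"tz":0.35,"ax":0,"ay":0,"az":0,"hand":0}]'
python3 -m jog '[{"tx":0,"ty":0,"tz":0,"ax":0,"ay":0,"az":0,"hand":0},{"tx":0,"ty":0,"tz":0,"ax":0,"ay":0,"az":0,"hand":0}]'
python3 -c "from h import *;st()"
```

```text
time: 6.68
tool_pos: [617.6, -37.0, 225.5]
tcp_rot: [-180.0, 0.2, 6.8]
ft_force: [-0.7, -0.0, -0.2]
finger_gap: -0.1
time: 6.85
tool_pos: [618.8, -37.3, 228.1]
tcp_rot: [180.0, -0.0, 6.8]
ft_force: [-0.1, 0.2, 0.2]
finger_gap: 0.1
t 6.85 box xy [ 33.8 -17.6] tip z 55.1 rpy [ 1.80e+02 -2.00e-02  6.81e+00] F [-0.1  0.2  0.2] gap 0.1
```

```bash
python3 -m jog '[{"tx":0,"ty":0.04,"tz":0,"ax":0,"ay":0,"az":0,"hand":0},{"tx":0,"ty":0.09,"tz":0,"ax":0,"ay":0,"az":0,"hand":0},{"tx":0,"ty":0.13,"tz":0,"ax":0,"ay":0,"az":0,"hand":0},{"tx":0,"ty":0.17,"tz":0,"ax":0,"ay":0,"az":0,"hand":0},{"tx":-0.01,"ty":0.21,"tz":0,"ax":0,"ay":0,"az":0,"hand":0}]'
python3 -c "from h import *;st()"
python3 -m jog '[{"tx":-0.01,"ty":0.03,"tz":0,"ax":0,"ay":0,"az":0,"hand":0},{"tx":-0.02,"ty":0.06,"tz":0,"ax":0,"ay":0,"az":0,"hand":0},{"tx":-0.03,"ty":0.1,"tz":0,"ax":0,"ay":0,"az":0,"hand":0},{"tx":-0.05,"ty":0.13,"tz":0,"ax":0,"ay":0,"az":0,"hand":0},{"tx":-0.07,"ty":0.16,"tz":0,"ax":0,"ay":0,"az":0,"hand":0}]'
python3 -c "from h import *;st();save('wrist','w8.png');save('scene','s8.png')"
```

```text
time: 7.27
tool_pos: [621.5, -69.0, 228.3]
tcp_rot: [-179.9, -0.1, 6.8]
ft_force: [1.0, 5.5, 2.0]
finger_gap: -0.0
t 7.27 box xy [ 32.7 -49.4] tip z 55.3 rpy [-1.7994e+02 -8.0000e-02  6.7900e+00] F [1.  5.5 2. ] gap -0.0
time: 7.68
tool_pos: [613.7, -93.8, 228.0]
tcp_rot: [-179.9, -0.1, 6.8]
ft_force: [1.0, 4.9, 0.9]
finger_gap: 0.0
t 7.68 box xy [ 22.  -73.1] tip z 55.0 rpy [-1.7992e+02 -6.0000e-02  6.8100e+00] F [1.  4.9 0.9] gap 0.0
```

View pics/w8.png

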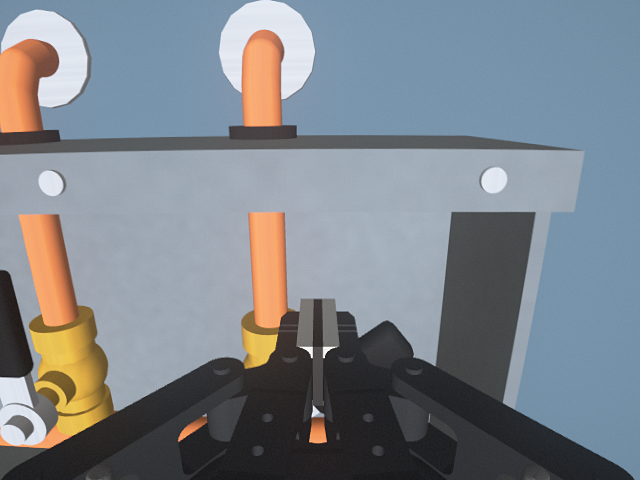

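View pics/s8.png

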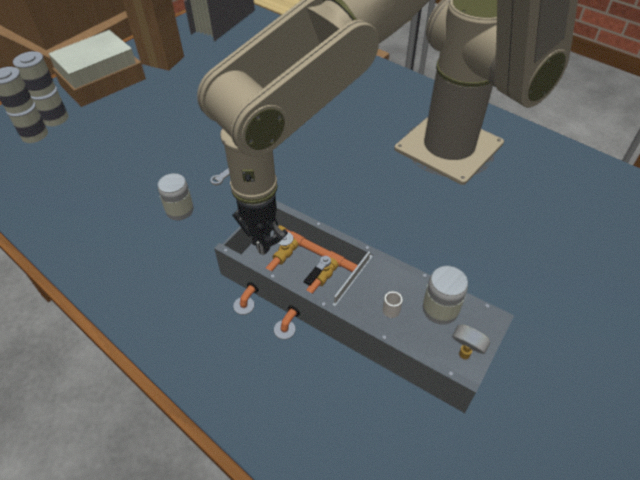

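```bash
python3 -m jog '[{"tx":-0.02,"ty":0.03,"tz":0,"ax":0,"ay":0,"az":0,"hand":0},{"tx":-0.045,"ty":0.055,"tz":0,"ax":0,"ay":0,"az":0,"hand":0},{"tx":-0.07,"ty":0.08,"tz":0,"ax":0,"ay":0,"az":0,"hand":0},{"tx":-0.1,"ty":0.11,"tz":0,"ax":0,"ay":0,"az":0,"hand":0},{"tx":-0.13,"ty":0.13,"tz":0,"ax":0,"ay":0,"az":0,"hand":0}]'
python3 -c "from h import *;st()"
python3 -m jog '[{"tx":-0.01,"ty":0.01,"tz":0,"ax":0,"ay":0,"az":0,"hand":0},{"tx":-0.02,"ty":0.01,"tz":0,"ax":0,"ay":0,"az":0,"hand":0},{"tx":-0.03,"ty":0.01,"tz":0,"ax":0,"ay":0,"az":0,"hand":0}]'
python3 -c "from h import *;st();save('wrist','w9.png')"
```

```text
time: 8.2
tool_pos: [596.9, -115.4, 228.0]
tcp_rot: [-180.0, -0.1, 6.8]
ft_force: [4.9, 4.5, -1.5]
finger_gap: -0.4
t 8.2 box xy [  2.8 -92.5] tip z 55.0 rpy [-1.7997e+02 -1.1000e-01  6.8200e+00] F [ 4.9  4.5 -1.5] gap -0.4
time: 8.45
tool_pos: [592.7, -117.9, 228.0]
tcp_rot: [179.9, -0.1, 6.8]
ft_force: [5.6, -0.4, -3.0]
finger_gap: -0.2
t 8.45 box xy [ -1.6 -94.6] tip z 55.0 rpy [ 1.7994e+02 -1.3000e-01  6.7900e+00] F [ 5.6 -0.4 -3. ] gap -0.2
```

View pics/w9.png

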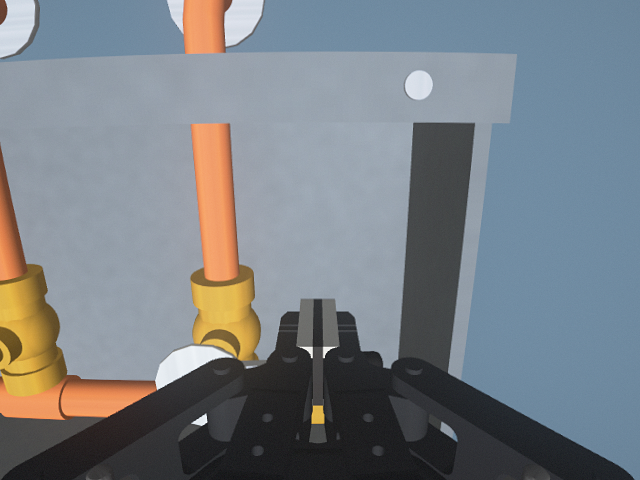

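Still turning at the friction force, with no stop felt yet. I'll push on in small steps until the force rises.

```bash
python3 -m jog '[{"tx":-0.01,"ty":0,"tz":0,"ax":0,"ay":0,"az":0,"hand":0},{"tx":-0.02,"ty":0,"tz":0,"ax":0,"ay":0,"az":0,"hand":0},{"tx":-0.025,"ty":0,"tz":0,"ax":0,"ay":0,"az":0,"hand":0}]'
python3 -c "from h import *;st()"
```

```text
time: 8.75
tool_pos: [590.1, -118.4, 228.4]
tcp_rot: [179.9, -0.3, 6.8]
ft_force: [17.0, 0.4, -10.3]
finger_gap: -0.1
t 8.75 box xy [ -4.3 -94.7] tip z 55.4 rpy [179.89  -0.35   6.79] F [ 17.    0.4 -10.3] gap -0.1
```

```bash
python3 -m jog '[{"tx":-0.01,"ty":0,"tz":0,"ax":0,"ay":0,"az":0,"hand":0},{"tx":-0.01,"ty":0,"tz":0,"ax":0,"ay":0,"az":0,"hand":0},{"tx":-0.01,"ty":0,"tz":0,"ax":0,"ay":0,"az":0,"hand":0}]'
python3 -c "from h import *;st()"
python3 -m jog '[{"tx":0.02,"ty":0,"tz":0,"ax":0,"ay":0,"az":0,"hand":0},{"tx":0.06,"ty":0,"tz":0,"ax":0,"ay":0,"az":0,"hand":0},{"tx":0.12,"ty":0,"tz":-0.03,"ax":0,"ay":0,"az":0,"hand":0},{"tx":0.14,"ty":0,"tz":-0.15,"ax":0,"ay":0,"az":0,"hand":0},{"tx":0.14,"ty":0,"tz":-0.35,"ax":0,"ay":0,"az":0,"hand":0}]'
python3 -m jog '[{"tx":-0.1,"ty":-0.1,"tz":-0.2,"ax":0,"ay":0,"az":0,"hand":0},{"tx":-0.25,"ty":-0.2,"tz":-0.4,"ax":0,"ay":0,"az":0,"hand":0},{"tx":-0.45,"ty":-0.3,"tz":-0.55,"ax":0,"ay":0,"az":0,"hand":0},{"tx":-0.6,"ty":-0.35,"tz":-0.6,"ax":0,"ay":0,"az":0,"hand":0},{"tx":-0.6,"ty":-0.35,"tz":-0.6,"ax":0,"ay":0,"az":0,"hand":0}]'
python3 -m jog '[{"tx":0,"ty":0,"tz":0,"ax":0,"ay":0,"az":0,"hand":0},{"tx":0,"ty":0,"tz":0,"ax":0,"ay":0,"az":0,"hand":0}]'
python3 -c "from h import *;st();save('wrist','w10.png');save('top','t10.png')"
```

```text
time: 9.0
tool_pos: [589.5, -118.4, 228.6]
tcp_rot: [179.9, -0.5, 6.8]
ft_force: [20.6, 1.1, -12.0]
finger_gap: 0.1
t 9.0 box xy [ -4.9 -94.7] tip z 55.6 rpy [179.87  -0.5    6.8 ] F [ 20.6   1.1 -12. ] gap 0.1
time: 9.42
tool_pos: [606.7, -115.3, 276.6]
tcp_rot: [-179.9, 0.4, 6.8]
ft_force: [-0.1, -0.1, -0.6]
finger_gap: 0.1
time: 9.83
tool_pos: [510.2, -73.5, 373.4]
tcp_rot: [179.9, -0.1, 6.8]
ft_force: [-0.7, 0.8, 0.2]
finger_gap: 0.1
time: 10.0
tool_pos: [512.4, -74.4, 370.1]
tcp_rot: [180.0, 0.0, 6.8]
ft_force: [-0.2, -0.7, 0.2]
finger_gap: -0.4
t 10.0 box xy [-76.3 -41.9] tip z 197.1 rpy [179.98   0.     6.79] F [-0.2 -0.7  0.2] gap -0.4
```

View pics/w10.png

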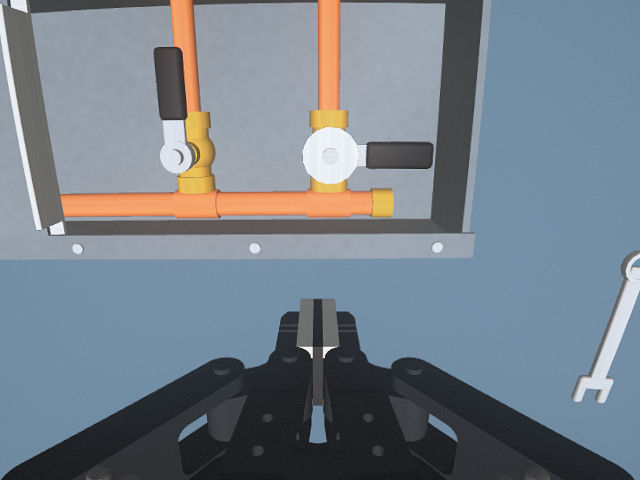

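The tagged lever lies square across its pipe, from the disc at (330,156) to the grip end at (433,155). The plain lever still points up, near (171,85), and the lip is back at the left edge.

Run:
```python
from h import *
s=dict(np.load('pics/w10.npz'))
a=loc(world(s,367,155,68.5));b=loc(world(s,433,155,68.5));print('tag',a,b,'deg',np.degrees(np.arctan2(-(b-a)[1],(b-a)[0])))
a=loc(world(s,175,119,68.5));b=loc(world(s,167,48,68.5));print('plain deg',np.degrees(np.arctan2(-(b-a)[1],(b-a)[0])))
t0=np.load('pics/top0.npz')['pixels'].astype(int);t=np.load('pics/t10.npz')['pixels'].astype(int)
d=np.abs(t0-t).max(2)>40
for n,(x,y,w,h) in dict(can=(135,228,60,48),ring=(192,208,30,26),can2=(480,180,56,50),wrench=(492,258,30,95)).items(): print(n,d[y:y+h,x:x+w].sum())
st()
```

```text
tag [-23.48879916 -75.58273337  68.5       ] [ -23.22352171 -119.94011525   68.5       ] deg 89.65734909730159
plain deg -1.6675597120052366
can 0
ring 0
can2 0
wrench 0
t 10.1 box xy [-76.1 -42. ] tip z 196.3 rpy [-1.7998e+02  8.0000e-02  6.7900e+00] F [-0.8 -0.2  0.3] gap -0.1
```

View pics/t10.png

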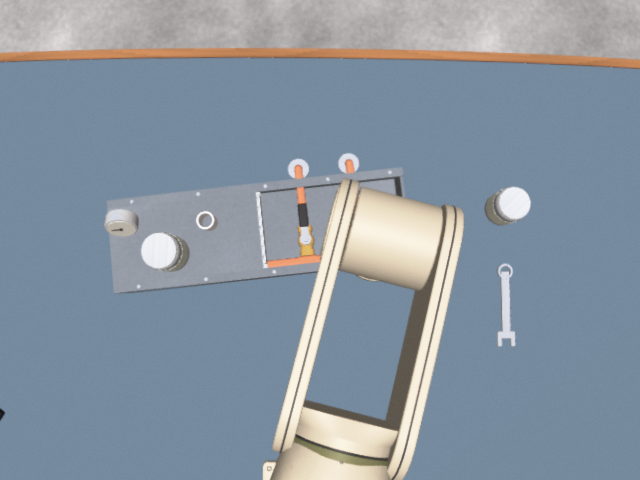

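The top view shows the cover back, with the lip at about (262,228), and the tins, ring and wrench unmoved. The robot is clear, so I'll hand in.

```bash
python3 -c "
from bench import *
print(hand_in())"
```

```text
the job is handed in; nothing more can be done
None
```

I slid the cover fully back by pushing its lip with the closed fingers, then pushed the tagged lever (the valve on the -y side) clockwise to its stop. I handed the job in at about 10 s, with no verdict reported.

- **Cover:** the push force rose to 17 N at the stop. In the last pictures the lip is at the deck's edge.
- **Tagged lever:** the force rose to about 21 N at its stop. I measured it at 89.7° in the wrist picture after backing off.
- **Plain lever:** I measured it at about -1.7°. It can't be below 0, so that is measurement error, and it is still open.
- **Tins, coupling and wrench:** nothing changed around them between the first and last top pictures.
- **Robot:** the arm was clear of everything, with contact forces near zero. None of the checks failed.

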